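# Set up two casting rings on the vibrator for investing

### The job

Get both casting rings ready to be filled with investment. Stand the two bare rubber crucible formers upright and wholly on the vibrator's rubber platform, the blue one on the half next to the dial and the yellow one on the other half; then lower each ring straight down over the wax onto its own former, the tall browned ring on blue and the small bright one on yellow, until it sits fully home and level. Nothing may touch the wax patterns, nothing of the sets may be tipped over, and the spare ring, spirit lamp and stone cast are to be left where they are.

Things in the scene. Friction and masses are not known exactly. Their poses are not given: they have to be found in the camera images.
- vibrator: Ivory dental vibrator, fixed to the bench, turned any way with its dial end towards the robot or to a side. Origin at bench height under the platform's centre. Platform with black rubber mat: 200 mm (its x) by 120 mm (its y), top 85 mm above the bench. Beyond the platform's -x edge is a 50 mm control strip, 78 mm high, with a black dial (up to 93 mm high) and a red switch.
- large_former: Blue rubber crucible former, upright: a disc of 66 mm diameter, 20 mm high (grip its side), with a tapered plug on top (49 mm across at its foot, narrowing to a blunt cone, up to 31 mm above the underside) that carries a green wax bridge. A ring goes over the plug and rests on the disc's flat rim at 20 mm. Origin at the centre of the underside, z up. About 90 g.
- small_former: Yellow rubber crucible former, the same form: a disc of 52 mm diameter, 20 mm high (grip its side), plug 35 mm across at its foot, cone up to 31 mm, carrying a single green wax crown. A ring rests on its rim at 20 mm. Origin at the centre of the underside, z up. About 60 g.
- large_wax: Green wax three-unit bridge fixed on top of the blue former, 26 mm long along y and 9 mm wide, its top 46 mm above the former's underside. Origin and axes are those of the blue former. Delicate: nothing may touch it.
- small_wax: Green wax crown fixed on top of the yellow former, 9 mm wide, its top 46 mm above the former's underside. Origin and axes are those of the yellow former. Delicate: nothing may touch it.
- large_ring: Casting ring for the blue former: an open steel tube, browned by heat, standing upright; outside 58 mm, inside 53 mm, 55 mm high. Origin at the centre of its lower end, z up. About 190 g.
- small_ring: Casting ring for the yellow former: an open tube of bright steel, standing upright; outside 44 mm, inside 39 mm, 45 mm high. Origin at the centre of its lower end, z up. About 110 g.
- spare_ring: Bystander: a wide, low bright steel ring, outside 66 mm, 35 mm high, not for this job. Origin at the centre of its lower end.
- spirit_lamp: Bystander: small glass spirit lamp with a brass cap, 62 mm across, 60 mm high. Origin at the centre of its underside.
- stone_cast: Bystander: cream stone cast of a dental arch with teeth, 60 mm by 58 mm, 28 mm high. Origin at its underside, about its middle.

How it is judged:
By the outcome, as a careful person would: the job done as asked, in the order asked, and still so for the second after the job is handed in, with the robot touching nothing.
It also fails if it takes over 109 s, if anything falls off the work surface, if the arm or the gripper's body presses on something with over 40 N, if the wrist force passes 120 N, or if a joint passes its speed limit or range.

### The arm

A 7-joint arm with a two-finger parallel gripper is mounted at the origin on the work surface. World frame = base frame: x ahead of the robot, y to its left, z up, the work surface at z = 0. Lengths are in m, angles in rad, forces in N, time in s.
With the tool pointing down it reaches from about 0.425 to 0.875 m from the base axis. Payload 4.7 kg.
Tool frame: the origin (TCP) lies midway between the tips of the shut fingers; the grasp point (between the pads) lies 19 mm behind it; z points along the fingers, y is the line along which they close (so a half turn about z gives the same grasp; the last joint's range is limited). The gripper opens to 87 mm and grips with 3 to 60 N. Pads are 19 mm wide; open, the fingers measure 117 mm over their backs; the gripper's body (75 mm by 190 mm) begins 51 mm behind the grasp point.
Start: joints at [0.014, 0.321, -0.07, 1.45, 0.023, 1.371, -0.057], TCP at [0.65, -0, 0.223] pointing down, gripper open.
Joint ranges: [-2.86, 2.86], [-0.3, 2.09], [-1.38, 1.24], [0.06, 2.45], [-1.56, 4.7], [0.09, 2.05], [-2.69, 2.69]. Speed limits (rad/s): [2.57, 2.57, 3.14, 3.14, 3.14, 3.14, 3.14].

### API

Orientations are given as a rotation vector (axis times angle).
In Python, from bench import ctrl gives the robot as it stands. The module is installed in compiled form; this text tells all that it offers.
- The arm moves only by the shell command python3 -m handwheel 'ROWS' [FORCE]. ROWS is JSON, a list of rows, each a list of 7 numbers: the finger opening in m, from 0 to 0.087, then the shift along the tool's x, y, z in m, then the turn, a rotation vector about the tool's x, y, z in degrees. A call has 1 to 12 rows; each row shifts and turns the commanded pose from where the row before left it, along the tool's axes as they then stand; what a row does not reach is not made up. A row lasts 1/8 s, in which the tool goes at most 62.5 mm and 10.7 degrees, less where a joint would pass 70% of its speed; a pose out of reach is approached as far as the arm can. A call is refused whole if a number of a shift passes 0.0625 or a number of a turn 10.7, either way. A call with a gripper value outside its range is refused whole. The fingers move at their own pace and stop on an object; FORCE is the grip in N (left out, the last holds). Time passes only in rows, so rows that do not move let the fingers close. It gives the time, the measured TCP pose, the force, the opening and the grip force at its end, in the units of the state.
- ctrl.get_state(): the state, without advancing time (a new reading comes with each control period).
- ctrl.get_image(name): name is "scene" or "side" or "wrist"; returns (picture, depth): 400x640x3 uint8, blue, green, red; 400x640 float32, m along the optical axis (not along the pixel's ray), 0 where there is no reading.
- ctrl.camera_info(name): a dict with "intrinsics" (3x3 intrinsics, pixels), "D" ([k1, k2, p1, p2, k3] as OpenCV has them; the pictures are not rectified), "R" (3x3) and "t" (3): a world point X has camera coordinates R X + t. Camera axes: x right, y down, z forward; pixel columns grow to the right and rows downward; lengths in m; the calibration is good to about 2 mm. A picture is of the moment at which its call begins: read the wrist's pose just before it. camera_info takes no time and is no camera call; for the wrist camera it gives the pose at the moment of the call.
- ctrl.close_job(): hands the job in; it is judged then, once.
The state is a dict: "time": time; "joint_positions": joint angles; "qd": joint speeds; "joint_torque": joint torques, N m; "position": TCP position; "tool_rot": TCP orientation; "ft_force": force on the tool from outside, world axes, zero at the start; "torque": the same for the moment, N m; "grip_width": opening from 0.0 (shut) to 1.0 (fully open); "grip_force": force on a finger pad.
Only numpy, scipy, OpenCV 4.12 (cv2) and the standard library are available. Lean on these libraries where they do the work, as an engineer would, in place of code of your own. Each camera call takes 0.05 s, during which the arm holds its last target. There are 200 camera calls.

## Working session

There is one attempt and no reset: what is moved stays moved. The work goes in short steps, Python scripts to look and compute and a shell command to move; the robot and the scene stay as the last step left them, time stands still between calls to the robot, and variables do not carry over. Pictures are saved under pics/ and viewed, at most 14 in all, crops included, and the job is handed in when it is done.

```bash
mkdir -p pics
cat > h.py <<'E'
import numpy as np, cv2
from bench import ctrl
def grab(name):
    info=ctrl.camera_info(name); im,d=ctrl.get_image(name); return im,d,{k:np.array(v,float) for k,v in info.items() if k in('intrinsics','D','R','t')}
def ray(c,uv):
    p=cv2.undistortPoints(np.array(uv,float).reshape(-1,1,2),c['intrinsics'],c['D']).reshape(-1,2)
    d=np.c_[p,np.ones(len(p))]@c['R']; return -c['R'].T@c['t'],d
def plane(c,uv,z):
    o,d=ray(c,uv); return o+d*((z-o[2])/d[:,2])[:,None]
def proj(c,X):
    return cv2.projectPoints(np.array(X,float).reshape(-1,1,3),cv2.Rodrigues(c['R'])[0],c['t'],c['intrinsics'],c['D'])[0].reshape(-1,2)
def cloud(c,d):
    v,u=np.nonzero(d>0); o,r=ray(c,np.c_[u,v]); return np.c_[u,v],o+r*d[v,u][:,None]
E
python3 - <<'E'
from h import *
print(ctrl.get_state())
for n in('scene','side','wrist'):
    im,d,c=grab(n); cv2.imwrite(f'pics/{n}0.png',im); np.savez(f'{n}0.npz',im=im,d=d,**c); print(n,c['R'].round(3).tolist(),(-c['R'].T@c['t']).round(3),(d>0).mean())
E
```

```text
{'time': 0.0, 'joint_positions': array([ 0.01412875,  0.32186228, -0.07011194,  1.45166034,  0.0225832 ,
        1.3707925 , -0.05691144]), 'qd': array([ 0.00218122,  0.00037815,  0.00229843, -0.00045251,  0.0006947 ,
        0.00017112,  0.00029516]), 'joint_torque': array([-2.58547143e-04, -4.91284704e+01, -4.03903294e-01, -3.12526345e+01,
       -6.40594075e-02,  4.37659642e-02,  1.61017233e-04]), 'position': array([ 6.49451862e-01, -4.54391369e-05,  2.21443567e-01]), 'tool_rot': array([-2.22049609, -2.2205239 ,  0.00222682]), 'ft_force': array([ 0.43196448, -0.04296775, -0.0227678 ]), 'torque': array([-0.00946915, -0.00269767, -0.02028907]), 'grip_force': 0.0, 'grip_width': 0.9968493608960659}
scene [[-0.545, 0.839, -0.002], [0.58, 0.375, -0.723], [-0.606, -0.395, -0.691]] [1.276 0.503 0.921] 0.99584375
side [[0.889, -0.458, 0.022], [-0.29, -0.598, -0.748], [0.355, 0.658, -0.664]] [ 0.038 -0.854  0.877] 0.99610546875
wrist [[1.0, 0.001, -0.001], [0.001, -0.97, 0.241], [-0.001, -0.241, -0.97]] [0.649 0.065 0.383] 0.95800390625
```

View pics/scene0.png

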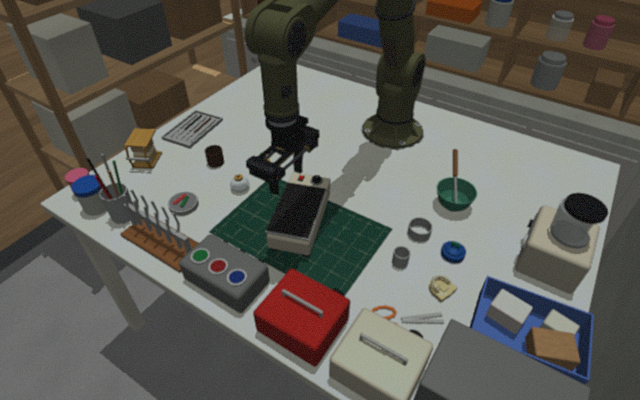

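View pics/side0.png

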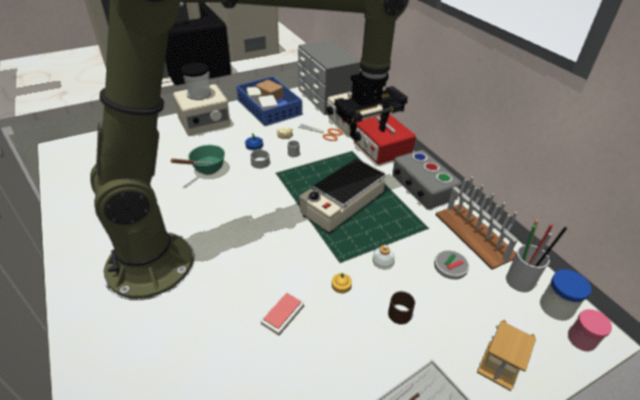

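Run:
```python
from h import *
for n in('scene','side'):
    z=np.load(f'{n}0.npz'); c={k:z[k] for k in('intrinsics','D','R','t')}; d=z['d']; im=z['im']
    uv,P=cloud(c,d)
    m=np.zeros(d.shape,np.uint8); ok=(P[:,2]>.008)&(P[:,2]<.11)&(P[:,0]>.25)&(P[:,0]<1.0)&(abs(P[:,1])<.6)
    m[uv[ok,1],uv[ok,0]]=1
    k,lab,st,ce=cv2.connectedComponentsWithStats(m)
    L=lab[uv[:,1],uv[:,0]]
    tab=P[(abs(P[:,2])<.02)&(P[:,0]>.4)&(P[:,0]<.9)&(abs(P[:,1])<.4)]; print(n,'table z',np.median(tab[:,2]).round(4),tab[:,2].std().round(4))
    for i in range(1,k):
        if st[i,4]<60: continue
        Q=P[L==i]; col=np.median(im[lab==i],axis=0)
        lo=np.percentile(Q,2,axis=0);hi=np.percentile(Q,98,axis=0)
        print(ce[i].round(),st[i,4],'mid',((lo+hi)/2)[:2].round(3),'size',(hi-lo)[:2].round(3),'top',hi[2].round(3),col)
    # vibrator mat top
    t=P[(P[:,2]>.08)&(P[:,2]<.09)&(P[:,0]>.4)&(P[:,0]<.9)&(abs(P[:,1])<.2)]
    print('mat',cv2.minAreaRect(t[:,:2].astype(np.float32)),len(t))
```

```text
scene table z 0.0017 0.0043
[201. 133.] 258 mid [ 0.396 -0.577] size [0.198 0.042] top 0.02 [104. 107. 104.]
[148. 154.] 271 mid [ 0.632 -0.586] size [0.068 0.028] top 0.099 [46. 69. 81.]
[214. 155.] 346 mid [ 0.502 -0.422] size [0.057 0.06 ] top 0.058 [19.5 24.  31.5]
[298. 214.] 3627 mid [ 0.583 -0.008] size [0.248 0.161] top 0.09 [32. 33. 33.]
[181. 248.] 8163 mid [ 0.855 -0.269] size [0.111 0.618] top 0.1 [66. 71. 79.]
[239. 184.] 271 mid [ 0.562 -0.259] size [0.049 0.047] top 0.057 [111. 115. 119.]
[452. 201.] 376 mid [0.284 0.33 ] size [0.067 0.109] top 0.064 [48. 59. 34.]
[182. 203.] 546 mid [ 0.712 -0.358] size [0.083 0.083] top 0.027 [97. 98. 98.]
[529. 252.] 766 mid [0.348 0.573] size [0.138 0.052] top 0.109 [65.  73.  74.5]
[420. 229.] 349 mid [0.426 0.292] size [0.067 0.063] top 0.038 [62. 64. 62.]
[453. 251.] 410 mid [0.45 0.4 ] size [0.059 0.058] top 0.046 [99. 56. 26.]
[401. 256.] 305 mid [0.552 0.292] size [0.043 0.041] top 0.047 [64. 66. 65.]
[302. 316.] 5772 mid [0.852 0.184] size [0.144 0.163] top 0.105 [ 28.  31. 134.]
[441. 287.] 444 mid [0.58  0.417] size [0.054
[... 1359 characters left out ...]
25 [134. 135. 137.]
[561. 289.] 1175 mid [ 0.856 -0.572] size [0.076 0.054] top 0.097 [145.  84.  44.]
[341. 282.] 312 mid [ 0.417 -0.286] size [0.047 0.047] top 0.044 [ 75. 169. 208.]
[401. 306.] 625 mid [ 0.501 -0.423] size [0.056 0.056] top 0.056 [20. 26. 38.]
[290. 305.] 428 mid [ 0.276 -0.295] size [0.05  0.063] top 0.027 [122. 127. 221.]
[502. 326.] 123 mid [ 0.628 -0.586] size [0.044 0.028] top 0.097 [ 88. 153. 195.]
[413. 377.] 249 mid [ 0.418 -0.577] size [0.155 0.039] top 0.017 [156. 160. 158.]
[403. 391.] 120 mid [ 0.398 -0.584] size [0.063 0.014] top 0.017 [164. 169. 168.]
mat ((0.6681996583938599, 0.01398557424545288), (0.3997986316680908, 0.4487696886062622), 85.615234375) 2447
```

View pics/wrist0.png

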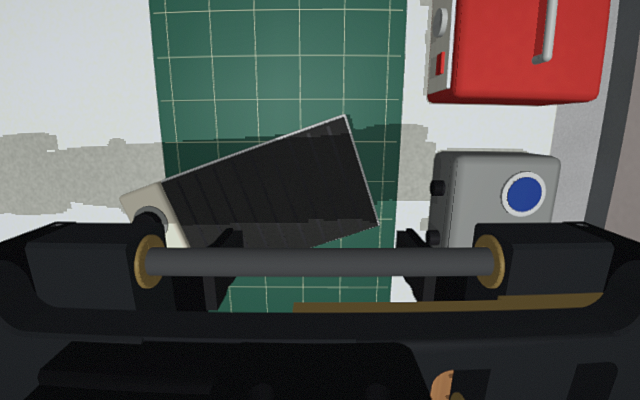

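```bash
python3 -m handwheel '[[0.087,0.04,-0.025,0,0,0,0],[0.087,0.04,-0.025,0,0,0,0],[0.087,0.04,-0.025,0,0,0,0],[0.087,0.04,-0.025,0,0,0,0],[0.087,0.04,-0.025,0,0,0,0],[0.087,0.04,-0.025,0,0,0,0],[0.087,0.04,-0.025,0,0,0,0],[0.087,0.04,-0.025,0,0,0,0],[0.087,0,0,0,0,0,0],[0.087,0,0,0,0,0,0]]' 20
cat >> h.py <<'E'
def tool():
    s=ctrl.get_state(); return np.array(s['position']),cv2.Rodrigues(np.array(s['tool_rot']))[0]
def hsvmask(im,lo,hi):
    return cv2.inRange(cv2.cvtColor(im,cv2.COLOR_BGR2HSV),np.array(lo),np.array(hi))
def circfit(xy,r=None,it=3):
    from scipy.optimize import least_squares
    f=(lambda p:np.hypot(*(xy-p[:2]).T)-(r if r else p[2]))
    s=least_squares(f,[*xy.mean(0),.03],loss='soft_l1',f_scale=.001); return s.x,np.abs(f(s.x)).mean()
def disc(im,c,lo,hi,z):
    m=hsvmask(im,lo,hi); cs=cv2.findContours(m,cv2.RETR_EXTERNAL,cv2.CHAIN_APPROX_NONE)[0]
    k=max(cs,key=cv2.contourArea); k=cv2.convexHull(k).reshape(-1,2); xy=plane(c,k,z)[:,:2]
    return k.mean(0),xy
E
python3 - <<'E'
from h import *
im,d,c=grab('wrist'); cv2.imwrite('pics/wrist1.png',im); np.savez('w1.npz',im=im,d=d,**c); print(tool())
E
```

```text
time: 1.4
position: [0.4503, 0.3192, 0.2223]
tool_rot: [2.221, 2.221, -0.001]
ft_force: [0.3, -0.2, -0.9]
grip_width: 0.999
grip_force: 0.0
(array([0.45083723, 0.31858481, 0.22226372]), array([[ 1.82781833e-03,  9.99998322e-01,  1.20674103e-04],
       [ 9.99997738e-01, -1.82768595e-03, -1.08816180e-03],
       [-1.08793942e-03,  1.22662792e-04, -9.99999401e-01]]))
```

View pics/wrist1.png

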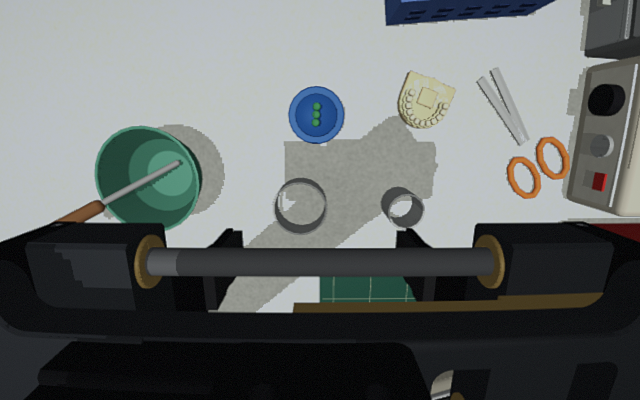

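Run:
```python
from h import *
def ld(f):
    z=np.load(f); return z['im'],z['d'],{k:z[k] for k in('intrinsics','D','R','t')}
im,d,c=ld('w1.npz')
ct,xy=disc(im,c,(100,120,40),(125,255,255),.02); print('blue',ct,circfit(xy),'fix',circfit(xy,.033),c['t'])
im,d,c=ld('wrist0.npz')
K=plane(c,[(163,182),(347,116),(379,224)],.085)[:,:2]; print('mat corners',K.round(4)); print(np.hypot(*(K[1]-K[0])),np.hypot(*(K[2]-K[1])),np.degrees(np.arctan2(*(K[1]-K[0])[::-1])),'centre',(K[0]+K[2])/2)
for n in('scene','side'):
    im,d,c=ld(n+'0.npz'); uv,P=cloud(c,d)
    bl=im.max(2)[uv[:,1],uv[:,0]]<60
    ok=bl&(P[:,2]>.075)&(P[:,2]<.095)&(P[:,0]>.45)&(P[:,0]<.75)&(abs(P[:,1])<.12)
    m=np.zeros(d.shape,np.uint8); m[uv[ok,1],uv[ok,0]]=255
    k=max(cv2.findContours(m,0,2)[0],key=cv2.contourArea)
    xy=plane(c,k.reshape(-1,2),.085)[:,:2]; print(n,cv2.minAreaRect((xy*1000).astype(np.float32)))
```

```text
blue [449.          13.85714286] (array([0.58167713, 0.74678482, 0.25335847]), np.float64(0.004303943536086382)) fix (array([0.55889036, 0.5082447 , 0.03      ]), np.float64(0.043223719025693684)) [-0.44989362  0.28005793  0.46497623]
mat corners [[ 0.4909  0.0133]
 [ 0.675   0.0766]
 [ 0.7104 -0.0306]]
0.19465010227383905 0.11289983832052417 18.987326096374073 centre [ 0.60064099 -0.00863168]
scene ((598.7857055664062, -9.380355834960938), (197.51759338378906, 116.36257934570312), 18.886795043945312)
side ((597.1932373046875, -9.712882995605469), (192.06663513183594, 114.80030822753906), 18.902786254882812)
```

Run:
```python
from h import *
z=np.load('w1.npz'); im=z['im'].copy(); c={k:z[k] for k in('intrinsics','D','R','t')}
im[:60]=0; ct,xy=disc(im,c,(100,120,40),(125,255,255),.02); print('blue',ct,circfit(xy),'fix',circfit(xy,.033))
R=c['R'];print('cam',(-R.T@c['t']))
```

```text
blue [315.93103448 116.44827586] (array([0.44597222, 0.39922751, 0.0317978 ]), np.float64(0.0001408418628769768)) fix (array([0.44594234, 0.39950062, 0.03      ]), np.float64(0.0011844523808656243))
cam [0.44936122 0.38470371 0.38355855]
```

```bash
python3 -m handwheel '[[0.087,0.04,-0.0022,0,0,0,0],[0.087,0.04,-0.0022,0,0,0,0],[0.087,0,0,0.05,0,0,0],[0.087,0,0,0.05,0,0,0],[0.087,0,0,0.05,0,0,0],[0.087,0,0,0.04,0,0,0],[0.087,0,0,0.02,0,0,0],[0.087,0,0,0.006,0,0,0],[0.087,0,0,0,0,0,0]]' 20 && python3 -m handwheel '[[0.04,0,0,0,0,0,0],[0.04,0,0,0,0,0,0],[0.04,0,0,0,0,0,0],[0.04,0,0,0,0,0,0],[0.04,0,0,0,0,0,0]]' 20
```

```text
time: 2.58
position: [0.4466, 0.4003, 0.0076]
tool_rot: [2.222, 2.221, 0.003]
ft_force: [0.1, -0.0, 0.4]
grip_width: 0.998
grip_force: 0.0
time: 3.2
position: [0.4461, 0.4003, 0.0073]
tool_rot: [2.221, 2.221, 0.002]
ft_force: [-1.1, 0.2, 6.0]
grip_width: 0.749
grip_force: 20.0
```

```bash
python3 -m handwheel '[[0.04,0,0,-0.02,0,0,0],[0.04,0,0,-0.05,0,0,0],[0.04,0,0,-0.05,0,0,0],[0.04,0,0,-0.05,0,0,0],[0.04,-0.0534,0.0126,0,0,0,0],[0.04,-0.0534,0.0126,0,0,0,0],[0.04,-0.0534,0.0126,0,0,0,0],[0.04,-0.0534,0.0126,0,0,0,0],[0.04,-0.0534,0.0126,0,0,0,0],[0.04,-0.0534,0.0126,0,0,0,0],[0.04,-0.0534,0.0126,0,0,0,0],[0.04,-0.0534,0.0126,0,0,0,0]]' && python3 -m handwheel '[[0.04,0,0,0,0,0,10.2],[0.04,0,0,0,0,0,10.2],[0.04,0,0,0,0,0,10.2],[0.04,0,0,0,0,0,10.2],[0.04,0,0,0,0,0,10.2],[0.04,0,0,0,0,0,10.1],[0.04,0,0,0,0,0,10],[0.04,0,0,0,0,0,0],[0.04,0,0,0,0,0,0]]'
cat >> h.py <<'E'
def goto(x,y,z=None):
    p,R=tool(); s=R.T@(np.array([x,y,p[2] if z is None else z])-p); print('tool',p.round(4),'yaw of tool x',np.degrees(np.arctan2(R[1,0],R[0,0])).round(2),'tilt',np.degrees(np.arccos(-R[2,2])).round(2),'shift',s.round(4))
E
python3 -c "
from h import *
goto(.547,-.027,.0935)"
```

```text
time: 4.7
position: [0.5464, -0.0287, 0.1775]
tool_rot: [2.221, 2.222, 0.002]
ft_force: [1.3, -0.3, -0.4]
grip_width: 0.748
grip_force: 20.0
time: 5.82
position: [0.5463, -0.027, 0.1769]
tool_rot: [-3.098, -0.521, -0.0]
ft_force: [0.5, 0.8, -0.1]
grip_width: 0.749
grip_force: 20.0
tool [ 0.5463 -0.027   0.1769] yaw of tool x 19.08 tilt 0.02 shift [0.0006 0.0002 0.0834]
```

```bash
python3 -m handwheel '[[0.04,0,0,0.04,0,0,0],[0.04,0,0,0.03,0,0,0],[0.04,0,0,0.008,0,0,0],[0.04,0,0,0.004,0,0,0],[0.04,0,0,0.002,0,0,0],[0.04,0,0,0,0,0,0]]'
```

```text
time: 6.58
position: [0.5471, -0.0272, 0.0935]
tool_rot: [3.099, 0.516, 0.003]
ft_force: [0.3, 0.1, -1.0]
grip_width: 0.751
grip_force: 20.0
```

```bash
python3 -m handwheel '[[0.04,0,0,0.001,0,0,0],[0.04,0,0,0.0005,0,0,0],[0.04,0,0,0,0,0,0]]' && python3 -m handwheel '[[0.087,0,0,0,0,0,0],[0.087,0,0,0,0,0,0],[0.087,0,0,0,0,0,0],[0.087,0,0,-0.02,0,0,0],[0.087,0,0,-0.05,0,0,0],[0.087,0,0,-0.05,0,0,0],[0.087,-0.04,0,-0.01,0,0,0],[0.087,-0.04,0,0,0,0,0],[0.087,0,0,0,0,0,0],[0.087,0,0,0,0,0,0]]'
python3 - <<'E'
from h import *
im,d,c=grab('wrist'); cv2.imwrite('pics/wrist2.png',im); np.savez('w2.npz',im=im,d=d,**c)
im[:20]=0; ct,xy=disc(im,c,(100,120,40),(125,255,255),.105); print('blue',ct,circfit(xy)); goto(.417,-.286)
E
```

```text
time: 6.95
position: [0.547, -0.0272, 0.0923]
tool_rot: [3.099, 0.516, 0.002]
ft_force: [-1.4, 0.5, 5.2]
grip_width: 0.752
grip_force: 20.0
time: 8.2
position: [0.4712, -0.0528, 0.2212]
tool_rot: [-3.099, -0.516, -0.002]
ft_force: [-0.0, -1.8, 0.5]
grip_width: 0.995
grip_force: 0.0
blue [315.55263158 114.94736842] (array([ 0.54537002, -0.02760631,  0.03281389]), np.float64(0.00010427715882818345))
tool [ 0.4714 -0.0526  0.221 ] yaw of tool x 18.94 tilt 0.03 shift [-1.272e-01  2.031e-01 -1.000e-04]
```

View pics/wrist2.png

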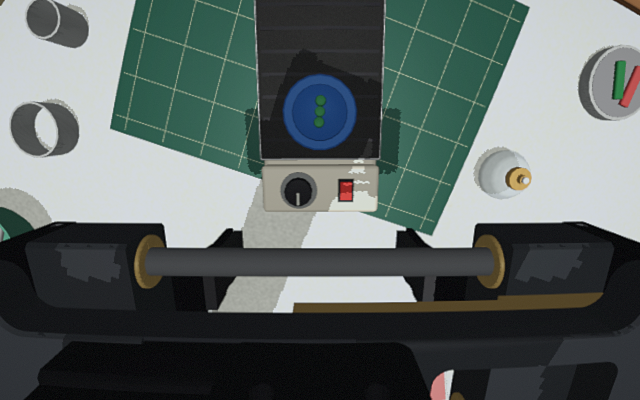

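```bash
python3 -m handwheel '[[0.087,0,0.05,0,0,0,0],[0.087,0,0.05,0,0,0,0],[0.087,-0.034,0.034,0,0,0,0],[0.087,-0.034,0.034,0,0,0,0],[0.087,-0.034,0.034,0,0,0,0],[0.087,-0.034,0,0,0,0,0],[0.087,-0.034,0,0,0,0,0],[0.087,-0.034,0,0,0,0,0],[0.087,0,0,0,0,0,0],[0.087,0,0,0,0,0,0]]'
python3 - <<'E'
from h import *
im,d,c=grab('wrist'); cv2.imwrite('pics/wrist3.png',im); np.savez('w3.npz',im=im,d=d,**c)
ct,xy=disc(im,c,(15,120,60),(35,255,255),.02); print('yellow',ct,circfit(xy)); p=circfit(xy)[0]; goto(p[0],p[1],.007)
E
```

```text
time: 9.5
position: [0.3444, -0.31, 0.221]
tool_rot: [3.099, 0.518, 0.0]
ft_force: [-0.4, 0.6, 1.0]
grip_width: 1.002
grip_force: 0.0
yellow [481.1875 304.25  ] (array([3.01969127, 0.39996851, 2.93798002]), np.float64(0.00506071903440361))
tool [ 0.3446 -0.3098  0.2209] yaw of tool x 19.01 tilt 0.01 shift [2.7604 0.2002 0.2138]
```

View pics/wrist3.png

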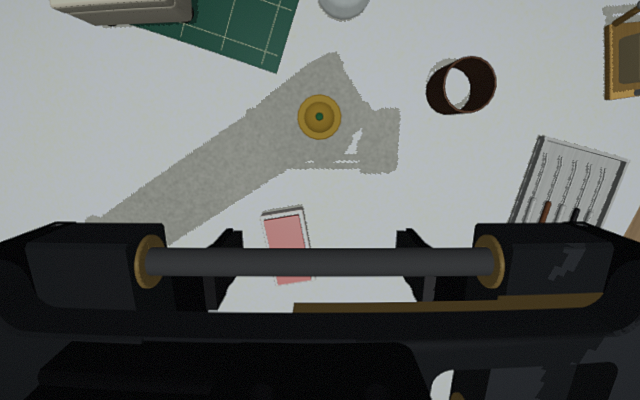

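Run:
```python
from h import *
z=np.load('w3.npz'); im=z['im'].copy(); c={k:z[k] for k in('intrinsics','D','R','t')}
im[200:]=0;im[:,450:]=0; ct,xy=disc(im,c,(15,120,50),(35,255,255),.02); p,e=circfit(xy); print('yellow',ct,p,e); goto(p[0],p[1],.007)
```

```text
yellow [318.76 116.36] [ 0.41774088 -0.28476862  0.02494177] 0.00011380375765771541
tool [ 0.3446 -0.3098  0.2209] yaw of tool x 19.01 tilt 0.01 shift [7.730e-02 1.000e-04 2.139e-01]
```

```bash
python3 -m handwheel '[[0.087,0.04,0,0,0,0,0],[0.087,0.0375,0,0,0,0,0],[0.087,0,0,0.05,0,0,0],[0.087,0,0,0.05,0,0,0],[0.087,0,0,0.05,0,0,0],[0.087,0,0,0.04,0,0,0],[0.087,0,0,0.018,0,0,0],[0.087,0,0,0.006,0,0,0],[0.087,0,0,0,0,0,0]]' 20 && python3 -m handwheel '[[0.03,0,0,0,0,0,0],[0.03,0,0,0,0,0,0],[0.03,0,0,0,0,0,0],[0.03,0,0,0,0,0,0],[0.03,0,0,0,0,0,0],[0.03,0,0,0,0,0,0]]' 20; python3 -c "
from h import *
goto(.651,.009,.16)"
```

```text
time: 10.68
position: [0.4172, -0.2849, 0.007]
tool_rot: [-3.099, -0.518, 0.0]
ft_force: [-0.0, 0.2, 0.5]
grip_width: 0.999
grip_force: 0.0
time: 11.42
position: [0.4166, -0.2853, 0.0073]
tool_rot: [3.099, 0.516, 0.0]
ft_force: [-0.5, 0.7, 2.7]
grip_width: 0.587
grip_force: 20.0
tool [ 0.4166 -0.2853  0.0073] yaw of tool x 18.9 tilt 0.02 shift [ 0.3171 -0.2025 -0.1527]
```

```bash
python3 -m handwheel '[[0.03,0,0,-0.02,0,0,0],[0.03,0,0,-0.05,0,0,0],[0.03,0,0,-0.05,0,0,0],[0.03,0,0,-0.05,0,0,0],[0.03,0,0,-0.05,0,0,0],[0.03,0.0453,-0.0289,0,0,0,0],[0.03,0.0453,-0.0289,0,0,0,0],[0.03,0.0453,-0.0289,0,0,0,0],[0.03,0.0453,-0.0289,0,0,0,0],[0.03,0.0453,-0.0289,0,0,0,0],[0.03,0.0453,-0.0289,0,0,0,0],[0.03,0.0453,-0.0289,0,0,0,0]]' && python3 -m handwheel '[[0.03,0,0,0,0,0,0],[0.03,0,0,0,0,0,0]]'; python3 -c "
from h import *
goto(.651,.009,.0925)"
```

```text
time: 12.92
position: [0.6517, 0.0102, 0.2265]
tool_rot: [3.099, 0.516, -0.001]
ft_force: [0.4, -1.0, -1.0]
grip_width: 0.582
grip_force: 20.0
time: 13.18
position: [0.6505, 0.0082, 0.2262]
tool_rot: [3.098, 0.516, -0.003]
ft_force: [0.3, -0.4, -0.9]
grip_width: 0.585
grip_force: 20.0
tool [0.6505 0.0082 0.2262] yaw of tool x 18.9 tilt 0.11 shift [ 0.0009 -0.0006  0.1337]
```

```bash
python3 -m handwheel '[[0.03,0,0,0.05,0,0,0],[0.03,0,0,0.05,0,0,0],[0.03,0,0,0.02,0,0,0],[0.03,0,0,0.01,0,0,0],[0.03,0,0,0.003,0,0,0],[0.03,0,0,0.001,0,0,0],[0.03,0,0,0,0,0,0]]'
```

```text
time: 14.05
position: [0.6518, 0.009, 0.0944]
tool_rot: [3.099, 0.516, 0.003]
ft_force: [0.1, 0.7, -1.2]
grip_width: 0.585
grip_force: 20.0
```

```bash
python3 -m handwheel '[[0.03,0,0,0.001,0,0,0],[0.03,0,0,0.0005,0,0,0],[0.03,0,0,0,0,0,0]]'
```

```text
time: 14.42
position: [0.6513, 0.009, 0.0923]
tool_rot: [3.099, 0.516, 0.001]
ft_force: [-0.8, 0.5, 3.5]
grip_width: 0.583
grip_force: 20.0
```

Contact. Release, rise, and back off to look.

```bash
python3 -m handwheel '[[0.087,0,0,0,0,0,0],[0.087,0,0,0,0,0,0],[0.087,0,0,0,0,0,0],[0.087,0,0,-0.02,0,0,0],[0.087,0,0,-0.05,0,0,0],[0.087,0,0,-0.059,0,0,0],[0.087,-0.0387,0,0,0,0,0],[0.087,-0.0387,0,0,0,0,0],[0.087,0,0,0,0,0,0],[0.087,0,0,0,0,0,0]]'
python3 - <<'E'
from h import *
im,d,c=grab('wrist'); cv2.imwrite('pics/wrist4.png',im); np.savez('w4.npz',im=im,d=d,**c); print(tool()[0])
a=im.copy(); a[200:]=0; a[:,450:]=0
ct,xy=disc(a,c,(15,120,50),(35,255,255),.105); p,e=circfit(xy); print('yellow',ct,p,e)
a=im.copy(); a[230:]=0; ct,xy=disc(a,c,(100,120,40),(125,255,255),.105); print('blue',ct,circfit(xy)); goto(.502,-.423)
E
```

```text
time: 15.68
position: [0.5786, -0.0158, 0.222]
tool_rot: [3.099, 0.516, 0.004]
ft_force: [-0.9, 0.6, -0.2]
grip_width: 0.999
grip_force: 0.0
[ 0.57872627 -0.01560077  0.22153186]
yellow [318.06451613 116.67741935] [0.6523456  0.00946683 0.02607773] 9.791734501223295e-05
blue [321.         212.61904762] (array([ 0.55042621, -0.02588491,  0.03187065]), np.float64(0.00030231345712647704))
tool [ 0.5787 -0.0156  0.2215] yaw of tool x 18.94 tilt 0.11 shift [-2.048e-01  3.604e-01 -3.000e-04]
```

View pics/wrist4.png

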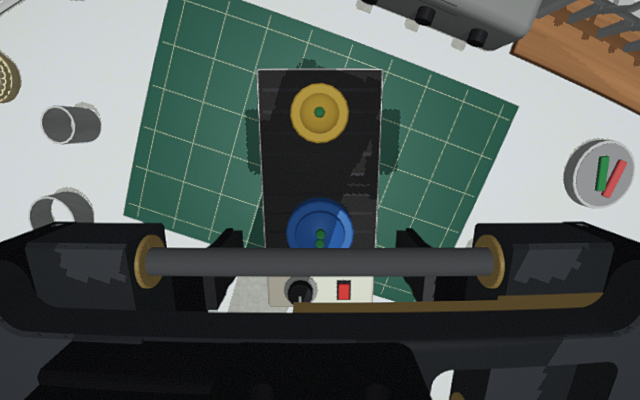

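```bash
python3 -m handwheel '[[0.087,-0.0313,0.04,0,0,0,0],[0.087,-0.0313,0.04,0,0,0,0],[0.087,-0.0313,0.04,0,0,0,0],[0.087,-0.0313,0.04,0,0,0,0],[0.087,-0.0313,0.04,0,0,0,0],[0.087,-0.0313,0.04,0.01,0,0,0],[0.087,-0.0313,0.04,0.01,0,0,0],[0.087,-0.0313,0.04,0.01,0,0,0],[0.087,-0.0313,0.04,0.015,0,0,0],[0.087,0,0,0,0,0,0],[0.087,0,0,0,0,0,0]]'
python3 - <<'E'
from h import *
im,d,c=grab('wrist'); cv2.imwrite('pics/wrist5.png',im[:240,160:480]); np.savez('w5.npz',im=im,d=d,**c)
a=im.copy(); a[200:]=255; a[:,:220]=255; a[:,420:]=255
ct,xy=disc(a,c,(0,0,0),(179,255,70),.055); p,e=circfit(xy); print('ring',ct,p,e); goto(p[0],p[1],.02)
E
```

```text
time: 17.1
position: [0.4291, -0.4474, 0.1752]
tool_rot: [-3.098, -0.517, -0.0]
ft_force: [0.7, 0.5, -1.0]
grip_width: 0.995
grip_force: 0.0
ring [318.27027027 116.24324324] [ 0.49978317 -0.42211244  0.02800205] 0.0001073752131210953
tool [ 0.4296 -0.4468  0.1756] yaw of tool x 19.04 tilt 0.05 shift [ 0.0742 -0.0004  0.1557]
```

View pics/wrist5.png

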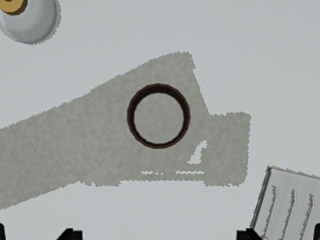

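```bash
python3 -m handwheel '[[0.087,0.04,0,0,0,0,0],[0.087,0.0345,0,0,0,0,0],[0.087,0,0,0.05,0,0,0],[0.087,0,0,0.05,0,0,0],[0.087,0,0,0.04,0,0,0],[0.087,0,0,0.015,0,0,0],[0.087,0,0,0,0,0,0]]' 20 && python3 -m handwheel '[[0.04,0,0,0,0,0,0],[0.04,0,0,0,0,0,0],[0.04,0,0,0,0,0,0],[0.04,0,0,0,0,0,0],[0.04,0,0,0,0,0,0],[0.04,0,0,0,0,0,0]]' 20; python3 -c "
from h import *
goto(.5454,-.0276,.24)"
```

```text
time: 18.02
position: [0.4991, -0.4228, 0.0205]
tool_rot: [-3.098, -0.518, 0.0]
ft_force: [0.4, 0.2, 0.5]
grip_width: 0.999
grip_force: 0.0
time: 18.77
position: [0.4986, -0.424, 0.0213]
tool_rot: [3.099, 0.516, 0.001]
ft_force: [-1.1, 2.1, 4.8]
grip_width: 0.669
grip_force: 20.0
tool [ 0.4986 -0.424   0.0213] yaw of tool x 18.9 tilt 0.04 shift [ 0.1728 -0.3598 -0.2187]
```

```bash
python3 -m handwheel '[[0.04,0,0,-0.02,0,0,0],[0.04,0,0,-0.05,0,0,0],[0.04,0,0,-0.05,0,0,0],[0.04,0,0,-0.05,0,0,0],[0.04,0,0,-0.05,0,0,0],[0.04,0.0137,-0.0514,0,0,0,0],[0.04,0.0137,-0.0514,0,0,0,0],[0.04,0.0137,-0.0514,0,0,0,0],[0.04,0.0137,-0.0514,0,0,0,0],[0.04,0.0137,-0.0514,0,0,0,0],[0.04,0.0137,-0.0514,0,0,0,0],[0.04,0.0137,-0.0514,0,0,0,0]]' 30 && python3 -m handwheel '[[0.04,0,0,0,0,0,0],[0.04,0,0,0,0,0,0],[0.04,0,0,0,0,0,0]]'
cat >> h.py <<'E'
# hand-eye from averaged frames: cam->tool
def rel(c,xyz):
    "world point (from this camera frame) -> tool frame, via fixed hand-eye HE.npz"
    h=np.load('HE.npz'); return h['Rtc']@(c['R']@np.asarray(xyz)+c['t'])+h['ttc']
E
python3 - <<'E'
from h import *
s=ctrl.get_state(); c=ctrl.camera_info('wrist'); R=cv2.Rodrigues(np.array(s['tool_rot']))[0]; p=s['position']
Rc=np.array(c['R']); tc=np.array(c['t']); Rtc=R.T@Rc.T; ttc=R.T@(-Rc.T@tc-p); np.savez('HE.npz',Rtc=Rtc,ttc=ttc); print(Rtc.round(3).tolist(),ttc)
im,d,c=grab('wrist'); cv2.imwrite('pics/wrist6.png',im); np.savez('w6.npz',im=im,d=d,**c)
a=im.copy(); a[230:]=0; ct,xy=disc(a,c,(100,120,40),(125,255,255),.105); q,e=circfit(xy); print('blue',ct,q,e,rel(c,[*q[:2],.105]))
for f,z,lo,hi in(('w2',.105,(100,120,40),(125,255,255)),('w1',.02,(100,120,40),(125,255,255)),('w5',.055,(0,0,0),(179,255,70)),('w3',.02,(15,120,50),(35,255,255)),('w4',.105,(15,120,50),(35,255,255))):
    Z=np.load(f+'.npz'); a=Z['im'].copy(); c={k:Z[k] for k in('intrinsics','D','R','t')}
    bg=255 if f=='w5' else 0; a[200:]=bg;a[:60]=bg;a[:,:220]=bg;a[:,420:]=bg
    ct,xy=disc(a,c,lo,hi,z); q,e=circfit(xy); print(f,q,e,rel(c,[*q[:2],z]))
E
```

```text
time: 20.27
position: [0.4721, -0.0511, 0.2414]
tool_rot: [3.099, 0.515, 0.002]
ft_force: [1.1, 0.1, -1.7]
grip_width: 0.669
grip_force: 30.0
time: 20.65
position: [0.4725, -0.0541, 0.2408]
tool_rot: [3.099, 0.511, 0.0]
ft_force: [-0.8, -0.5, -1.7]
grip_width: 0.668
grip_force: 30.0
[[0.001, -0.971, -0.24], [1.0, 0.001, 0.001], [-0.001, -0.24, 0.971]] [ 0.06440794 -0.00025004 -0.16133101]
blue [318.28125 114.71875] [ 0.54533395 -0.02767172  0.03287776] 0.00011297498956378297 [ 0.07747842 -0.00165198  0.1357774 ]
w2 [ 0.54537002 -0.02760631  0.03281389] 0.00010427715882818345 [0.0781851  0.00018572 0.11627352]
w1 [0.44597222 0.39922751 0.0317978 ] 0.0001408418628769768 [ 0.07964079 -0.00362587  0.20219865]
w5 [ 0.49978317 -0.42211244  0.02800205] 0.0001073752131210953 [ 0.07505072 -0.00089324  0.12028749]
w3 [ 0.41774088 -0.28476862  0.02494177] 0.00011380375765771541 [ 7.74708088e-02 -5.18301245e-05  2.01043514e-01]
w4 [0.6523456  0.00946683 0.02607773] 9.791734501223295e-05 [ 7.76675753e-02 -4.78016924e-05  1.17185616e-01]
```

View pics/wrist6.png

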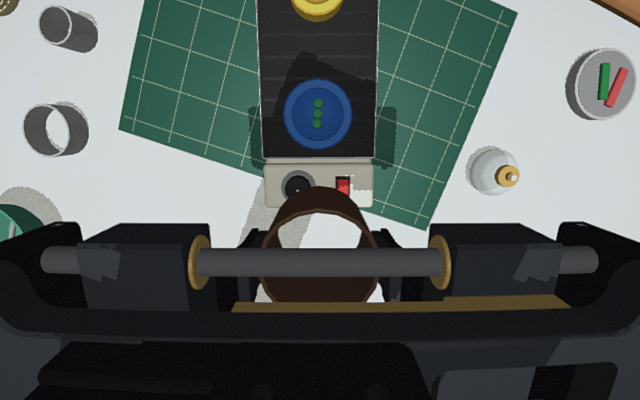

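```bash
python3 -m handwheel '[[0.04,0.0385,-0.0017,0,0,0,0],[0.04,0.0385,0,0,0,0,0],[0.04,0,0,0.04,0,0,0],[0.04,0,0,0.035,0,0,0],[0.04,0,0,0.005,0,0,0],[0.04,0,0,0,0,0,0],[0.04,0,0,0,0,0,0]]'
python3 - <<'E'
from h import *
P=[.5454,-.0277,.1]; out=[]
for n in('scene','side'):
    im,d,c=grab(n); np.savez(n+'1.npz',im=im,d=d,**c); u,v=proj(c,P)[0].astype(int); print(n,u,v)
    cr=im[v-38:v+32,u-40:u+40]; out.append(cv2.resize(cr,None,fx=5,fy=5,interpolation=cv2.INTER_CUBIC))
cv2.imwrite('pics/chk1.png',np.hstack(out))
E
```

```text
time: 21.58
position: [0.5461, -0.0262, 0.1625]
tool_rot: [3.099, 0.515, 0.005]
ft_force: [-0.3, 0.6, -1.4]
grip_width: 0.668
grip_force: 30.0
scene 302 190
side 337 183
```

View pics/chk1.png

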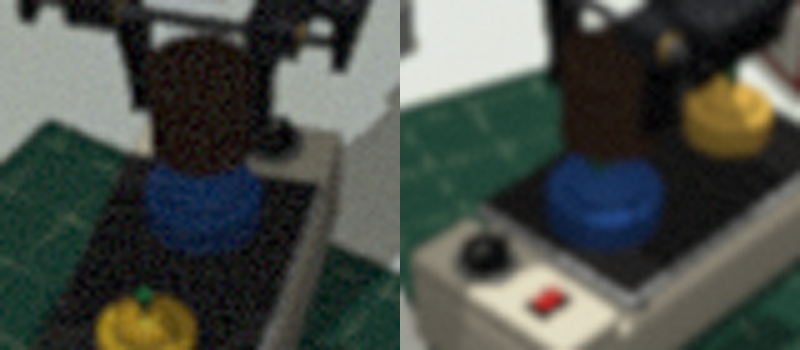

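```bash
python3 -m handwheel '[[0.04,0,0,0.012,0,0,0],[0.04,0,0,0.01,0,0,0],[0.04,0,0,0.005,0,0,0],[0.04,0,0,0.003,0,0,0],[0.04,0,0,0.002,0,0,0],[0.04,0,0,0,0,0,0]]'
```

```text
time: 22.42
position: [0.5448, -0.026, 0.1286]
tool_rot: [3.099, 0.516, 0.0]
ft_force: [-1.1, -0.7, -2.0]
grip_width: 0.67
grip_force: 30.0
```

```bash
python3 -m handwheel '[[0.04,0,0,0.0015,0,0,0],[0.04,0,0,0.001,0,0,0],[0.04,0,0,0.0005,0,0,0],[0.04,0,0,0,0,0,0]]'
```

```text
time: 22.92
position: [0.5448, -0.0262, 0.1263]
tool_rot: [3.099, 0.515, 0.0]
ft_force: [-2.8, -1.4, 6.4]
grip_width: 0.671
grip_force: 30.0
```

```bash
python3 -m handwheel '[[0.087,0,0,0,0,0,0],[0.087,0,0,0,0,0,0],[0.087,0,0,0,0,0,0],[0.087,0,0,-0.03,0,0,0],[0.087,0,0,-0.05,0,0,0],[0.087,0,0,-0.05,0,0,0],[0.087,-0.0385,0,-0.005,0,0,0],[0.087,-0.0385,0,0,0,0,0],[0.087,0,0,0,0,0,0],[0.087,0,0,0,0,0,0]]' 20
python3 - <<'E'
from h import *
im,d,c=grab('wrist'); np.savez('w7.npz',im=im,d=d,**c)
uv,P=cloud(c,d); ok=(np.hypot(P[:,0]-.5454,P[:,1]+.0277)<.031)&(P[:,2]>.15)&(P[:,2]<.18); Q=P[ok]
A=np.c_[Q[:,:2]-Q[:,:2].mean(0),np.ones(len(Q))]; k=np.linalg.lstsq(A,Q[:,2],rcond=None)[0]; print('rim',len(Q),Q[:,:2].mean(0),k, np.degrees(np.hypot(*k[:2])),circfit(Q[:,:2]))
cr=im[40:240,220:420]; cv2.imwrite('pics/chk2.png',cv2.resize(cr,None,fx=2,fy=2)); goto(.552,.292)
E
```

```text
time: 24.18
position: [0.4725, -0.0504, 0.2607]
tool_rot: [-3.099, -0.516, -0.002]
ft_force: [0.7, 0.5, -0.0]
grip_width: 1.002
grip_force: 0.0
rim 819 [ 0.54892461 -0.02463978] [-0.01559706 -0.00512136  0.15794018] 0.9405875522007887 (array([ 0.54623328, -0.02563584,  0.02692099]), np.float64(0.0007213915252855672))
tool [ 0.4727 -0.0502  0.2605] yaw of tool x 18.95 tilt 0.04 shift [ 1.862e-01 -2.979e-01  1.000e-04]
```

View pics/chk2.png

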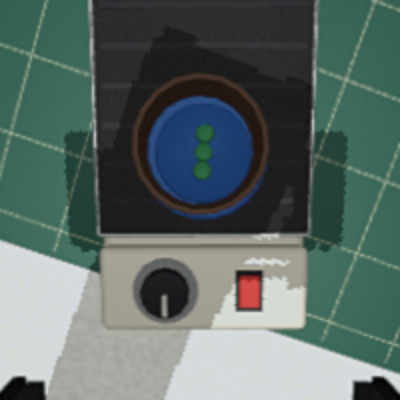

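```bash
python3 -m handwheel '[[0.087,0.0182,-0.0497,0,0,0,0],[0.087,0.0182,-0.0497,0,0,0,0],[0.087,0.0182,-0.0497,0,0,0,0],[0.087,0.0182,-0.0497,0,0,0,0],[0.087,0.0182,-0.0497,0.015,0,0,0],[0.087,0.0182,-0.0497,0.03,0,0,0],[0.087,0,0,0.05,0,0,0],[0.087,0,0,0,0,0,0],[0.087,0,0,0,0,0,0]]'
python3 - <<'E'
from h import *
im,d,c=grab('wrist'); np.savez('w8.npz',im=im,d=d,**c)
g=cv2.GaussianBlur(cv2.cvtColor(im,cv2.COLOR_BGR2GRAY),(3,3),0)
uv,P=cloud(c,d); ok=(np.hypot(P[:,0]-.552,P[:,1]-.291)<.04)&(P[:,2]>.036)&(P[:,2]<.06); Q=P[ok]; print('rim depth',len(Q),Q[:,2].max(),circfit(Q[:,:2]))
m=np.zeros(d.shape,np.uint8); m[uv[ok,1],uv[ok,0]]=255
k=max(cv2.findContours(m,0,1)[0],key=cv2.contourArea); k=cv2.convexHull(k).reshape(-1,2); xy=plane(c,k,.045)[:,:2]; q,e=circfit(xy); print('hull',k.mean(0),q,e,rel(c,[*q[:2],.045]))
print(tool()[0])
cv2.imwrite('pics/wrist8.png',cv2.resize(im[20:230,200:440],None,fx=3,fy=3)[:600])
E
```

```text
time: 25.35
position: [0.4798, 0.2667, 0.1668]
tool_rot: [-3.099, -0.514, -0.002]
ft_force: [0.1, 0.4, 0.2]
grip_width: 1.0
grip_force: 0.0
rim depth 462 0.046563537502374186 (array([0.55099778, 0.29017277, 0.01991876]), np.float64(0.0006976034480001725))
hull [319.47058824 115.02941176] [0.55103979 0.29018848 0.02117006] 0.00010760932217447208 [0.07477004 0.00087575 0.12195288]
[0.48033531 0.26684336 0.16767924]
```

View pics/wrist8.png

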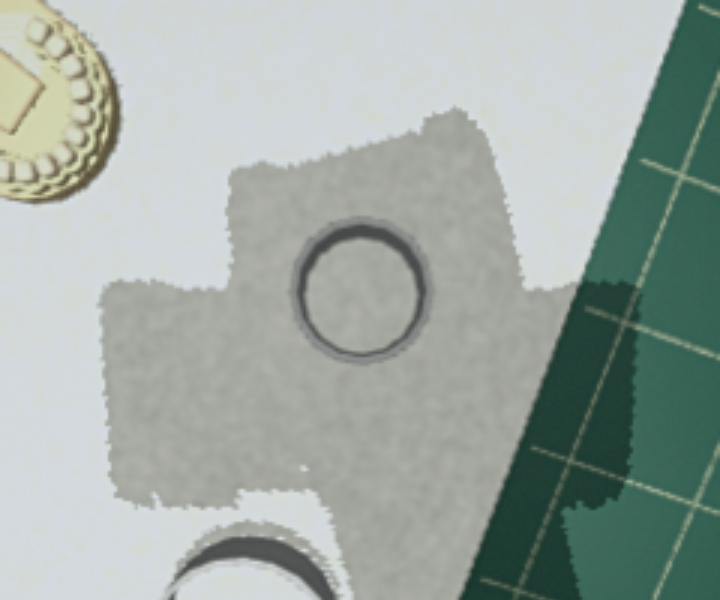

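Run:
```python
from h import *
Z=np.load('w8.npz'); c={k:Z[k] for k in('intrinsics','D','R','t')}
q=plane(c,[[320.3,116.4]],.045)[0]; print(q,rel(c,q))
g=cv2.cvtColor(Z['im'],cv2.COLOR_BGR2GRAY).astype(float); print(g[140:146,320],g[88:96,320],g[116,292:302],g[116,338:348])
```

```text
[0.55141361 0.29007269 0.045     ] [0.07508642 0.00110609 0.12195326]
[137. 141. 163. 166. 168. 169.] [168. 169. 170. 167. 141. 138. 117.  75.] [170. 170. 173. 168. 153. 138. 129.  91.  74.  90.] [146.  98.  76.  81. 125. 139. 147. 160. 166. 167.]
```

```bash
python3 -m handwheel '[[0.087,0.0375,0.001,0,0,0,0],[0.087,0.0375,0,0,0,0,0],[0.087,0,0,0.05,0,0,0],[0.087,0,0,0.05,0,0,0],[0.087,0,0,0.035,0,0,0],[0.087,0,0,0.0165,0,0,0],[0.087,0,0,0,0,0,0]]' 20 && python3 -m handwheel '[[0.03,0,0,0,0,0,0],[0.03,0,0,0,0,0,0],[0.03,0,0,0,0,0,0],[0.03,0,0,0,0,0,0],[0.03,0,0,0,0,0,0],[0.03,0,0,0,0,0,0],[0.03,0,0,0,0,0,0]]' 20; python3 -c "
from h import *
goto(.6523,.0095,.24)"
```

```text
time: 26.28
position: [0.5507, 0.2898, 0.0148]
tool_rot: [-3.099, -0.515, -0.001]
ft_force: [-0.2, -0.4, 0.6]
grip_width: 1.001
grip_force: 0.0
time: 27.15
position: [0.55, 0.29, 0.0141]
tool_rot: [3.099, 0.516, 0.0]
ft_force: [-0.2, -0.3, 0.6]
grip_width: 0.504
grip_force: 20.0
tool [0.55   0.29   0.0141] yaw of tool x 18.9 tilt 0.01 shift [ 0.0059  0.2985 -0.2258]
```

```bash
python3 -m handwheel '[[0.03,0,0,-0.025,0,0,0],[0.03,0,0,-0.05,0,0,0],[0.03,0,0,-0.05,0,0,0],[0.03,0,0,-0.05,0,0,0],[0.03,0,0,-0.05,0,0,0],[0.03,-0.0102,0.0426,0,0,0,0],[0.03,-0.0102,0.0426,0,0,0,0],[0.03,-0.0102,0.0426,0,0,0,0],[0.03,-0.0102,0.0426,0,0,0,0],[0.03,-0.0102,0.0426,0,0,0,0],[0.03,-0.0102,0.0426,0,0,0,0],[0.03,-0.0102,0.0426,0,0,0,0]]' 25 && python3 -m handwheel '[[0.03,0,0,0,0,0,0],[0.03,0,0,0,0,0,0],[0.03,0,0,0,0,0,0]]'
python3 - <<'E'
from h import *
im,d,c=grab('wrist'); cv2.imwrite('pics/wrist9.png',im[:300]); np.savez('w9.npz',im=im,d=d,**c)
a=im.copy(); a[200:]=0; a[:,450:]=0; a[:,:220]=0
ct,xy=disc(a,c,(15,120,50),(35,255,255),.105); q,e=circfit(xy); print('yellow',ct,q,e,rel(c,[*q[:2],.105])); print(tool()[0])
E
```

```text
time: 28.65
position: [0.5787, -0.0166, 0.2387]
tool_rot: [-3.099, -0.516, 0.001]
ft_force: [1.1, -0.4, -1.0]
grip_width: 0.506
grip_force: 25.0
time: 29.02
position: [0.5789, -0.0135, 0.2389]
tool_rot: [-3.098, -0.52, 0.0]
ft_force: [-0.5, 0.7, -1.9]
grip_width: 0.505
grip_force: 25.0
yellow [320.86666667 113.8       ] [0.65236329 0.0094436  0.02607709] 0.00012849191864519477 [0.07695042 0.00246623 0.13389092]
[ 0.5789095  -0.01355522  0.23896035]
```

```bash
python3 -m handwheel '[[0.03,0.038,0,0,0,0,0],[0.03,0.038,0,0,0,0,0],[0.03,0,0,0.04,0,0,0],[0.03,0,0,0.025,0,0,0],[0.03,0,0,0.01,0,0,0],[0.03,0,0,0,0,0,0],[0.03,0,0,0,0,0,0],[0.03,0,0,0,0,0,0]]'
python3 -c "
from h import *
goto(.6514,.009,.119)"; python3 -m handwheel '[[0.03,0,0,0,0,0,0],[0.03,0,0,0,0,0,0],[0.03,0,0,0,0,0,0]]'; python3 -c "
from h import *
goto(.6514,.009,.119)"
```

```text
time: 30.08
position: [0.6516, 0.0094, 0.1656]
tool_rot: [3.099, 0.516, 0.004]
ft_force: [0.8, 0.9, -0.8]
grip_width: 0.504
grip_force: 25.0
tool [0.6516 0.0094 0.1656] yaw of tool x 18.9 tilt 0.14 shift [-0.0005  0.0003  0.0466]
time: 30.45
position: [0.6509, 0.0094, 0.1642]
tool_rot: [3.099, 0.516, 0.0]
ft_force: [0.7, 0.2, -1.5]
grip_width: 0.505
grip_force: 25.0
tool [0.6509 0.0094 0.1642] yaw of tool x 18.9 tilt 0.01 shift [0.0004 0.0005 0.0452]
```

```bash
python3 -m handwheel '[[0.03,0,0.0005,0.012,0,0,0],[0.03,0,0,0.012,0,0,0],[0.03,0,0,0.01,0,0,0],[0.03,0,0,0.005,0,0,0],[0.03,0,0,0.003,0,0,0],[0.03,0,0,0,0,0,0],[0.03,0,0,0,0,0,0]]'
```

```text
time: 31.32
position: [0.6514, 0.0089, 0.1226]
tool_rot: [3.099, 0.516, 0.001]
ft_force: [-0.1, 0.3, 0.0]
grip_width: 0.503
grip_force: 25.0
```

```bash
python3 -m handwheel '[[0.03,0,0,0.0015,0,0,0],[0.03,0,0,0.001,0,0,0],[0.03,0,0,0.0005,0,0,0],[0.03,0,0,0,0,0,0]]'
```

```text
time: 31.82
position: [0.6511, 0.0089, 0.1192]
tool_rot: [3.099, 0.516, 0.0]
ft_force: [-1.5, -0.1, -0.5]
grip_width: 0.508
grip_force: 25.0
```

```bash
python3 -m handwheel '[[0.03,0,0,0.0005,0,0,0],[0.03,0,0,0.0005,0,0,0],[0.03,0,0,0,0,0,0]]'
```

```text
time: 32.2
position: [0.6511, 0.0089, 0.1191]
tool_rot: [3.099, 0.516, 0.001]
ft_force: [-3.0, 0.6, 4.7]
grip_width: 0.505
grip_force: 25.0
```

```bash
python3 -m handwheel '[[0.07,0,0,0,0,0,0],[0.087,0,0,0,0,0,0],[0.087,0,0,0,0,0,0],[0.087,0,0,-0.03,0,0,0],[0.087,0,0,-0.05,0,0,0],[0.087,0,0,-0.06,0,0,0],[0.087,-0.0385,0,-0.02,0,0,0],[0.087,-0.0385,0,0,0,0,0],[0.087,0,0,0,0,0,0],[0.087,0,0,0,0,0,0],[0.087,0,0,0,0,0,0]]' 20
python3 - <<'E'
from h import *
from scipy.spatial import cKDTree
im,d,c=grab('wrist'); np.savez('w10.npz',im=im,d=d,**c); out=[cv2.resize(im[40:240,220:420],(400,400))]
uv,P=cloud(c,d)
def rim(P,x,y,r,z):
    h=np.hypot(P[:,0]-x,P[:,1]-y); Q=P[(h<r+.006)&(h>r-.006)&(P[:,2]>z-.006)&(P[:,2]<z+.012)]
    if len(Q)<30: print('few',len(Q)); return
    q=Q[:,:2].mean(0); A=np.c_[Q[:,:2]-q,np.ones(len(Q))]; k=np.linalg.lstsq(A,Q[:,2],rcond=None)[0]; print('rim',len(Q),k.round(4),np.median(Q[:,2]).round(4),circfit(Q[:,:2])[0].round(4))
rim(P,.6524,.0094,.0207,.15)
for n in('scene','side'):
    im,d,c=grab(n); u,v=proj(c,[.598,-.01,.13])[0].astype(int); out.append(cv2.resize(im[v-40:v+40,u-40:u+40],(400,400),interpolation=cv2.INTER_CUBIC))
    uv,P=cloud(c,d); rim(P,.6524,.0094,.0207,.15); rim(P,.5454,-.0276,.0278,.16)
cv2.imwrite('pics/fin.png',cv2.resize(np.hstack(out),(798,266)))
cv2.imwrite('pics/fin2.png',np.hstack(out[1:]))
E
```

```text
time: 33.58
position: [0.5788, -0.0154, 0.2776]
tool_rot: [-3.098, -0.517, 0.0]
ft_force: [-0.2, -0.0, 0.8]
grip_width: 1.003
grip_force: 0.0
rim 420 [-0.0045 -0.0002  0.1488] 0.149 [0.6521 0.0094 0.02  ]
rim 95 [-0.0066 -0.0003  0.1486] 0.1485 [0.6533 0.0105 0.0207]
rim 106 [-0.0017 -0.004   0.1585] 0.1587 [ 0.5473 -0.0249  0.0277]
rim 67 [0.0166 0.0013 0.1477] 0.1481 [0.6536 0.0093 0.0205]
rim 95 [ 0.0161 -0.0092  0.1581] 0.1582 [ 0.5468 -0.0263  0.0274]
```

View pics/fin2.png

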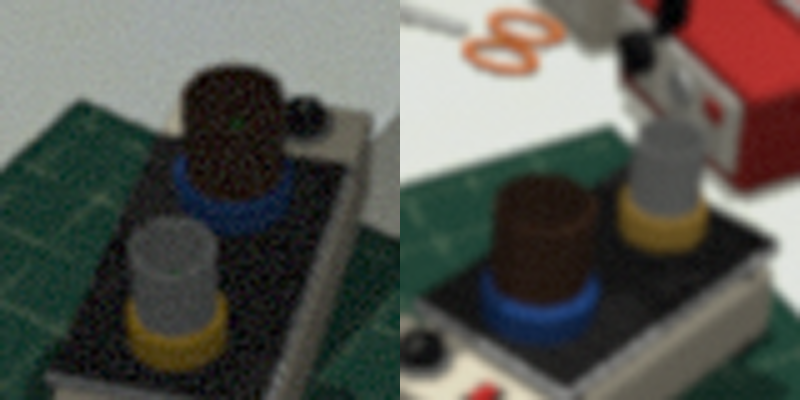

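View pics/fin.png

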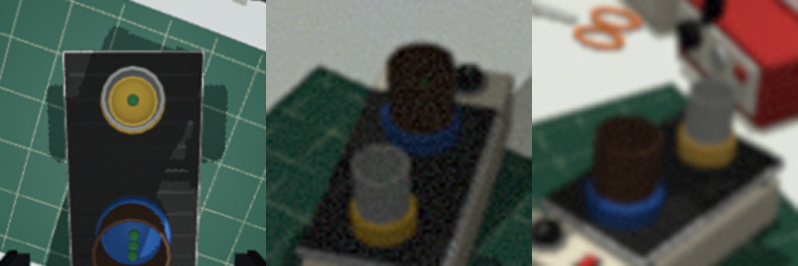

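Both rings sit on their former's rim, level in both views: the browned ring on blue next to the dial, and the bright ring on yellow. The rim heights, about 0.158 and 0.149 m, are close to the nominal 0.160 and 0.150 m. The arm is clear, so I'm handing the job in.

```bash
python3 -c "
from bench import ctrl
print(ctrl.close_job())"
```

```text
the job is handed in; nothing more can be done
None
```

The job is handed in at about 34 s: both formers stand on the vibrator (blue next to the dial, yellow on the other half), and each ring was lowered over its wax and checked home and level, though no verdict came back.

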